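Set the tumbler's programme pointer to red and switch it on

TASK

Get the stone tumbler going on the coarse (red) programme: with a fingertip, push the white pointer arm of the round black selector round until it points at the red spot on its rim, and only then push the yellow toggle on the blue twin-barrel tumbler fully over, away from you towards the barrels. Just push both, without pinching them, leave the pointer on red, and leave the jars, crock, pebble, sieve frame and brush where they stand.

Things in the scene. Friction and masses are not known exactly. Their poses are not given: they have to be found in the camera images.
- selector: Programme selector: fixed black round housing, 244 mm across, top face 50 mm above the shelf; origin at the centre of its underside, z up. The pointer turns about its vertical centre line. It may stand left or right of the tumbler; its x axis is the pointer's direction at joint value 0.
- pointer (a joint): Angle (rad) of the pointer about the selector's z axis, counter-clockwise from above positive, 0 along the selector's +x; stops at -1.85 and 1.85; starts between -0.42 and 0.42, clear of every spot. Stiff with friction (0.10 N m, some 1.7 N at the push point) and stays where it is left.
- pointer_push (a point): Push here: on the centre line of the white pointer arm, 60 mm out from the pivot, at half height (73 mm above the shelf); x points outward along the arm, y sideways, z up. The arm is a bar 14 mm wide, underside 62 mm and top 84 mm above the shelf. Both sides are free; let a fingertip down beside it and push either side.
- pointer_aim (a point): The point the pointer aims at: on the arm's line, 100 mm out from the pivot, 73 mm above the shelf. The pointer is on red when this lies over the red spot. The arm itself reaches from its steel hub (22 mm radius, up to 86 mm high) to a pointed end 82 mm from the pivot.
- red_spot: Flat red disc, 30 mm across and 2 mm thick, on the selector's top face, its centre 100 mm from the pivot; origin at its underside's centre. The red, yellow, green and blue spots lie at selector angles -1.5, -0.75, 0.75 and 1.5 rad, in any order, so red may be at any of these.
- tumbler: Fixed blue twin-barrel stone tumbler; origin at shelf level right under the toggle's pivot, x towards the barrels, z up. Control deck 130 mm wide, 60 mm high, x from -50 to 80 mm; two black barrels lie end to end along y at x = 115 to 225 mm, top 182 mm above the shelf; body 320 mm wide. Yaw up to 0.15 rad.
- toggle (a joint): Angle (rad) of the toggle: 0 off (leaning 0.5 rad back towards the robot, the tumbler's -x), 1.0 fully on (leaning 0.5 rad to +x, the barrels), stops at both; starts at 0 to 0.12. Friction 0.08 N m (about 1.7 N at the tip); stays where it is left.
- toggle_tip (a point): Centre of the round top end (16 mm across, 24 mm wide along y) of the yellow toggle, 48 mm from its pivot; the pivot is 70 mm above the shelf at the tumbler's origin, axis along the tumbler's y. The bat below is 12 mm thick, 24 mm wide; the bezel around its foot is 60 mm by 50 mm, 70 mm high.
- grit_jar: Red plastic grit jar with black cap, 76 mm across, 100 mm tall, loose; origin under its centre. Leave it.
- polish_jar: White plastic jar with black cap, 72 mm across, 110 mm tall, loose; origin under its centre. Leave it.
- crock: Open stoneware crock, about 110 mm across and 110 mm tall, loose; origin under its centre. Leave it.
- pebble: Flat granite pebble, 66 mm across, 18 mm thick, loose, lying between the robot and the equipment; origin under its centre. Leave it.
- sieve: Zinc sieve frame, an open ring 180 mm across, 45 mm high, loose; origin under its centre. Leave it.
- brush: Hand brush with wooden handle, about 200 mm long, lying on the shelf along its x axis, loose; origin under its middle. Leave it.

How it is judged:
By the outcome, as a careful person would: the job done as asked, in the order asked, and still so for the second after the job is handed in, with the robot touching nothing.
It also fails if it takes over 54 s, if anything falls off the work surface, if the arm or the gripper's body presses on something with over 40 N, if the wrist force passes 120 N, or if a joint passes its speed limit or range.

ROBOT

A 6-joint arm with a two-finger parallel gripper is mounted at the origin on the work surface. World frame = base frame: x ahead of the robot, y to its left, z up, the work surface at z = 0. Lengths are in mm, angles in degrees, forces in N, time in s.
With the tool pointing down it reaches from about 350 to 850 mm from the base axis. Payload 8.1 kg.
Tool frame: the origin (TCP) lies at the very end of the fingers, on their centre line; the grasp point (between the pads) lies 19 mm behind it; z points along the fingers, y is the line along which they close (so a half turn about z gives the same grasp; the last joint's range is limited). The gripper opens to 85 mm and grips with 20 to 120 N. Pads are 22 mm wide; open, the fingers measure 114 mm over their backs; the gripper's body (76 mm by 85 mm) begins 54 mm behind the grasp point. The pads swing forward as they close: fully open they stand 13 mm farther back than shut.
Start: joints at [62.544, 7.471, 85.268, -0, 87.261, -4.893], TCP at [230.2, 554.088, 231.292] pointing down, gripper open.
Joint ranges: [-169.43, 169.43], [-51.17, 129.36], [1.28, 143.12], [-76.62, 256.62], [0, 156.53], [-152.29, 152.29]. Speed limits (degrees/s): [136.94, 136.94, 159.86, 180, 180, 180].

INTERFACE

Orientations are given as [roll, pitch, yaw] about the fixed x, y, z axes, in that order (R = Rz(yaw) Ry(pitch) Rx(roll)).
In Python, from bench import * gives the robot as it stands.
- The arm moves only by the tool play_rows, never from a script. Its argument "increments" is a list of rows, each a list of 3 entries, a list of its own where there are three numbers: the gripper's target within -1 to 1 (fully open at 1, half-way at 0, shut at -1), then the shift along the tool's x, y, z in mm, then the turn about the tool's z in rad. A call has 1 to 12 rows; each row shifts and turns the commanded pose from where the row before left it, along the tool's axes as they then stand; what a row does not reach is not made up. A row lasts 1/12 s, in which the tool goes at most 41.7 mm and 7.16 degrees, less where a joint would pass 70% of its speed; a pose out of reach is approached as far as the arm can. A call is refused whole if a number of a shift passes 41.7 or a number of a turn 0.125, either way. A call with a gripper value outside its range is refused whole. The fingers move at their own pace and stop on an object; "force" is the grip in N (left out, the last holds). Time passes only in rows, so rows that do not move let the fingers close. It gives the time, the measured TCP pose, the force, the opening and the grip force at its end, in the units of the state.
- sense(): the state, without advancing time (a new reading comes with each control period).
- snapshot(name): name is "side" or "top" or "wrist"; returns a dict with "color" (384x512x3 uint8, red, green, blue), "intrinsics" (3x3 intrinsics, pixels), "world_from_camera" (4x4, takes a point from camera to world coordinates). Camera axes: x right, y down, z forward; pixel columns grow to the right and rows downward; lengths in mm; the calibration is good to about 2 mm. The wrist camera is an equidistant fisheye: a pixel r from the principal point sees the ray r / f radians off the axis. A picture is of the moment at which its call begins. There is no depth.
- hand_in(): hands the job in; it is judged then, once.
Trained networks look in a picture, given as the dict that the camera call returned (one of the last four; its "shot" number tells which), for a name from the list of things; names that differ only in an ending like _2 or _b are one class to them, and where a whole thing is asked for, a point or a joint stands for the part that bears it (a point fixed in the world has none). Each returns a list of dicts, best first, with "p" (0 to 1); they miss things now and then, are a little off and sometimes report something else, mostly with a low value. They report only what shows in the picture. A call takes as long as a camera call.
- find_in(query, picture): "xyz" ([x, y, z] in mm, in the coordinates of the camera as it stood for that picture, good to about 4 mm: the middle of the surface that is visible of it).
- regions_of(query, picture): "mask" (384x512 bool, what is visible of it).
- pinpoint(query, picture): "xyz" ([x, y, z] in mm, in the coordinates of the camera as it stood for that picture, good to about 4 mm: a listed point, or the origin of a listed thing).
The state is a dict: "time": time; "joint_pos": joint angles; "qd": joint speeds; "joint_efforts": joint torques, N m; "tool_pos": TCP position; "tcp_rot": TCP orientation; "ft_force": force on the tool from outside, world axes, zero at the start; "wrist_torque": the same for the moment, N m; "finger_gap": finger opening in mm; "grip_force": force on a finger pad.
Only numpy, scipy, OpenCV 4.12 (cv2) and the standard library are available. Lean on these libraries where they do the work, as an engineer would, in place of code of your own. Each camera call takes 0.05 s, during which the arm holds its last target. There are 200 camera calls.

## Working session

There is one attempt and no reset: what is moved stays moved. The work goes in short steps, Python scripts to look and compute and a tool call to move; the robot and the scene stay as the last step left them, time stands still between calls to the robot, and variables do not carry over. Pictures are saved under pics/ and viewed, at most 10 in all, crops included, and the job is handed in when it is done.

Besides the shell and the picture viewer there is one more tool, called after "Emit:" as name(argument=value, ...) on one line, values as JSON. play_rows: Moves the arm, as the interface text tells. Its arguments: {"type":"object","properties":{"increments":{"type":"array","items":{"type":"array"}},"force":{"type":"number"}},"required":["increments"]}

```bash
mkdir -p pics; cat > h.py <<'E'
from bench import *
import numpy as np, cv2
def W(s,p): return (np.array(s["world_from_camera"])@np.append(p,1))[:3]
def save(s,n): cv2.imwrite(f"pics/{n}.png",s["color"][:,:,::-1])
E
python3 - <<'E'
from h import *
st=sense();print(st["tool_pos"],st["tcp_rot"],st["time"])
for c in("top","side"):
    s=snapshot(c);save(s,c)
    print(c,np.round(np.array(s["world_from_camera"])[:3,3]))
    for q in("selector","pointer_push","pointer_aim","red_spot","tumbler","toggle_tip","grit_jar","polish_jar","crock","pebble","sieve","brush"):
        print(q,[(round(d["p"],2),np.round(W(s,d["xyz"])).tolist()) for d in pinpoint(q,s)[:2]])
E
```

```text
[229.94777931 553.60132303 230.25596669] [-1.79896837e+02 -8.93955351e-03  1.57437779e+02] 0.0
top [ 320.    3. 1601.]
selector [(0.9, [581.0, 209.0, 1.0])]
pointer_push [(0.69, [580.0, 208.0, -0.0]), (0.56, [639.0, 219.0, 77.0])]
pointer_aim [(0.56, [676.0, 224.0, 70.0])]
red_spot [(0.61, [383.0, 485.0, 2.0]), (0.41, [597.0, 309.0, 51.0])]
tumbler [(0.73, [577.0, -237.0, 2.0])]
toggle_tip [(0.46, [552.0, -240.0, 111.0])]
grit_jar [(0.9, [333.0, 209.0, 3.0]), (0.51, [598.0, 305.0, 51.0])]
polish_jar [(0.66, [308.0, -236.0, 0.0])]
crock [(0.86, [538.0, 545.0, 6.0])]
pebble [(0.59, [359.0, 27.0, -2.0])]
sieve []
brush [(0.66, [385.0, 484.0, 2.0])]
side [ 319. -918. 1009.]
selector [(0.81, [577.0, 206.0, 3.0]), (0.64, [551.0, -237.0, 110.0])]
pointer_push [(0.55, [632.0, 224.0, 74.0])]
pointer_aim [(0.69, [676.0, 227.0, 74.0])]
red_spot [(0.45, [599.0, 307.0, 50.0])]
tumbler [(0.82, [576.0, -241.0, 2.0])]
toggle_tip [(0.67, [550.0, -241.0, 111.0]), (0.36, [674.0, 228.0, 73.0])]
grit_jar []
polish_jar [(0.62, [307.0, -234.0, 3.0])]
crock [(0.7, [534.0, 549.0, 1.0])]
pebble [(0.68, [360.0, 22.0, 2.0])]
sieve [(0.26, [577.0, 206.0, 5.0])]
brush [(0.52, [380.0, 482.0, 3.0]), (0.31, [326.0, 209.0, 2.0])]
```

View pics/top.png

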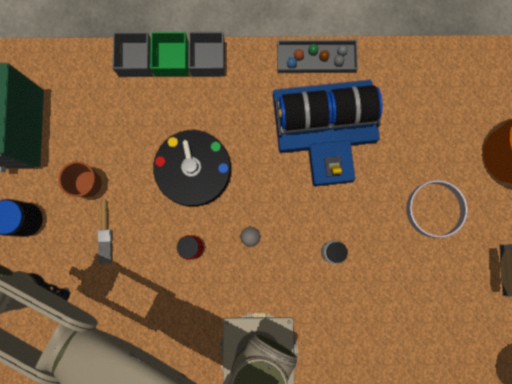

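View pics/side.png

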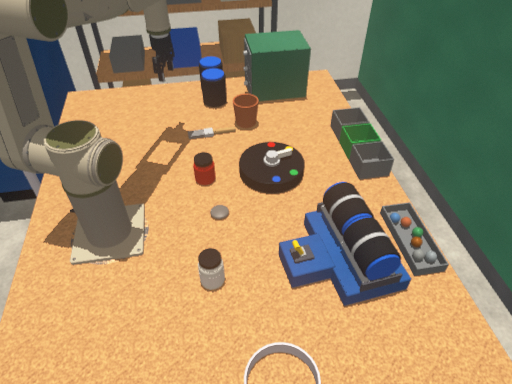

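The top view shows the selector at (191,167), with the pointer tip at (185,142), red at (160,161) and yellow at (172,142). The toggle is at (335,168), with the barrels beyond it. The side view agrees: the pointer lies clockwise of red, with yellow in between. The push is therefore counter-clockwise, past yellow. Next I'll measure the angles more precisely.

```bash
cat >> h.py <<'E'
def ray(s,u,v,z):
    K=np.array(s["intrinsics"]);T=np.array(s["world_from_camera"])
    d=T[:3,:3]@np.linalg.inv(K)@[u,v,1];o=T[:3,3];return (o+d*(z-o[2])/d[2])[:2]
def spots(s,c0=(579,207)):
    hsv=cv2.cvtColor(s["color"],cv2.COLOR_RGB2HSV);v,u=np.mgrid[:384,:512]
    K=np.array(s["intrinsics"]);T=np.array(s["world_from_camera"])
    d=np.stack([u,v,np.ones_like(u)],-1)@np.linalg.inv(K).T@T[:3,:3].T
    P={z:T[:2,3]+d[...,:2]*((z-T[2,3])/d[...,2])[...,None] for z in(52,84)}
    r=np.hypot(*(P[52]-c0).transpose(2,0,1)); out={}
    for n,h in dict(red=0,yellow=25,green=65,blue=112).items():
        dh=np.abs((hsv[...,0].astype(int)-h+90)%180-90)
        m=(dh<10)&(hsv[...,1]>150)&(hsv[...,2]>80)&(r<118)&(r>75)
        out[n]=P[52][m].mean(0) if m.any() else None
    m=(hsv[...,1]<60)&(hsv[...,2]>130)&(np.hypot(*(P[84]-c0).transpose(2,0,1))<100)
    out["arm"]=P[84][m]
    return out
E
python3 - <<'E'
from h import *
from scipy.optimize import least_squares
for c in("top","side"):
    s=snapshot(c);o=spots(s);arm=o.pop("arm")
    a0=dict(red=1.5,yellow=.75,green=-.75,blue=-1.5)
    f=lambda p:np.concatenate([o[k]-p[:2]-100*np.array([np.cos(p[2]+a0[k]),np.sin(p[2]+a0[k])]) for k in o if o[k] is not None])
    r=least_squares(f,[579,207,-.1]);print(c,{k:np.round(v,1) for k,v in o.items() if v is not None},r.x,np.round(r.fun,1))
    d=arm-r.x[:2];R=np.hypot(*d.T);t=np.arctan2(d[:,1],d[:,0]);k=R>35
    print("arm world angle",np.median(t[k]),t[k].std(),k.sum(),R.max(),"red",r.x[2]+1.5)
    for q in("toggle_tip","tumbler"):
        m=[x for x in regions_of(q,s)][:1]
        for x in m:
            v,u=np.nonzero(x["mask"]);print(q,x["p"],len(u),ray(s,u.mean(),v.mean(),105))
            if q=="tumbler":
                hs=cv2.cvtColor(s["color"],cv2.COLOR_RGB2HSV)
    crop=s["color"][150:200,300:370] if c=="top" else s["color"][225:290,270:340]
    cv2.imwrite(f"pics/tog_{c}.png",cv2.resize(crop,None,fx=7,fy=7)[:,:,::-1])
E
```

```text
top {'red': array([598.7, 305.1]), 'yellow': array([660.3, 266.3]), 'green': array([644.5, 130.6]), 'blue': array([575.3, 106.3])} [ 5.79869921e+02  2.06693047e+02 -1.15907954e-01] [ 0.3  0.1 -0.1  0.3 -0.2  0.1 -0.  -0.5]
arm world angle 0.22048508309791434 0.0835177846925081 70 80.31048923677224 red 1.3840920457883343
toggle_tip 0.71 274 [592.81094026 207.01217755]
tumbler 0.67 8308 [ 698.19072583 -217.65905375]
side {'red': array([596.4, 303.6]), 'yellow': array([661.5, 273.2]), 'green': array([643.8, 131.5]), 'blue': array([574.4, 105.3])} [ 5.79111242e+02  2.07543519e+02 -1.03952244e-01] [-0.1 -2.5  2.6  5.5 -1.1 -0.7 -1.4 -2.3]
arm world angle -0.3415892454017512 0.9478885982350043 120 77.0336667297046 red 1.3960477561982203
toggle_tip 0.69 117 [ 561.88910232 -250.3421043 ]
tumbler 0.88 9534 [ 688.04000373 -275.37874088]
```

View pics/tog_top.png

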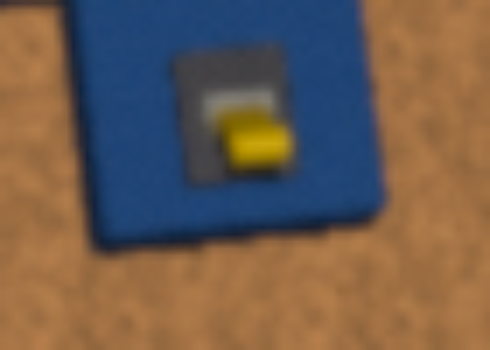

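Emit:
play_rows(increments=[[-1,[-26,-9,0],0],[-1,[-26,-9,0],0],[-1,[-26,-9,0],0],[-1,[-26,-9,0],0],[-1,[-26,-9,0],0],[-1,[-26,-9,0],0],[-1,[-26,-9,0],0],[-1,[-26,-9,0],0],[-1,[-26,-9,0],0],[-1,[-26,-9,0],0]])

```text
time: 2.43
tool_pos: [436.7, 370.2, 231.4]
tcp_rot: [180.0, 0.0, 157.4]
ft_force: [-0.1, 0.5, -0.6]
finger_gap: 0.2
grip_force: 0.0
```

Emit:
play_rows(increments=[[-1,[-26,-9,0],0],[-1,[-26,-9,0],0],[-1,[-26,-9,0],0],[-1,[-26,-9,0],0],[-1,[-26,-9,0],0],[-1,[-26,-9,0],0],[-1,[-26,-9,0],0],[-1,[-26,-9,0],0],[-1,[-26,-9,0],0],[-1,[-26,-9,0],0]])

```text
time: 3.27
tool_pos: [642.2, 187.3, 231.3]
tcp_rot: [180.0, 0.0, 157.4]
ft_force: [-0.1, -0.3, 0.0]
finger_gap: 0.3
grip_force: 0.0
```

Emit:
play_rows(increments=[[-1,[0,0,0],0.1],[-1,[0,0,0],0.1],[-1,[0,0,0],0.1],[-1,[0,0,0],0.1],[-1,[0,0,0],0.1],[-1,[0,0,0],0.1],[-1,[0,0,0],0.1],[-1,[0,0,0],0.1],[-1,[0,0,0],0.1],[-1,[0,0,0],0.1],[-1,[0,0,0],0]])

```text
time: 4.18
tool_pos: [641.3, 188.3, 231.2]
tcp_rot: [-180.0, 0.0, 99.9]
ft_force: [0.7, 0.2, 0.8]
finger_gap: 0.1
grip_force: 0.0
```

```bash
cat >> h.py <<'E'
from scipy.spatial.transform import Rotation as Ro
def to(p):
    st=sense();R=Ro.from_euler("xyz",st["tcp_rot"],degrees=True)
    print("t",round(st["time"],2),"tcp",np.round(st["tool_pos"],1),np.round(st["tcp_rot"],1),"gap",round(st["finger_gap"],1),"F",np.round(st["ft_force"],1))
    print("tool shift to",p,np.round(R.inv().apply(np.array(p)-st["tool_pos"]),1))
E
python3 - <<'E'
from h import *
to([645.5,187,68])
s=snapshot("wrist");save(s,"w1")
for q in("pointer_push","pointer_aim","red_spot","selector"):
    print(q,[(round(d["p"],2),np.round(W(s,d["xyz"])).tolist()) for d in pinpoint(q,s)[:2]])
E
```

```text
t 4.18 tcp [641.3 188.3 231.2] [-180.     0.    99.9] gap 0.1 F [0.7 0.2 0.8]
tool shift to [645.5, 187, 68] [ -2.    3.9 163.2]
pointer_push [(0.84, [637.0, 220.0, 75.0])]
pointer_aim []
red_spot [(0.85, [599.0, 301.0, 51.0])]
selector []
```

View pics/w1.png

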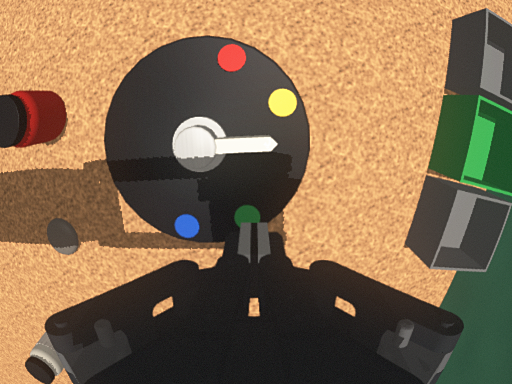

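The wrist view shows the pointer at (245,145), red at (232,57) and the closed fingertips at (255,240), on the clear right-hand side of the arm. I'll descend there.

Emit:
play_rows(increments=[[-1,[0,1,20],0],[-1,[0,1,20],0],[-1,[-1,1,20],0],[-1,[-1,1,20],0],[-1,[0,0,20],0],[-1,[0,0,20],0],[-1,[0,0,20],0],[-1,[0,0,12],0],[-1,[0,0,11],0],[-1,[0,0,0],0],[-1,[0,0,0],0]])

```text
time: 5.35
tool_pos: [645.5, 187.0, 68.2]
tcp_rot: [-180.0, 0.0, 100.2]
ft_force: [-0.4, 0.3, 0.4]
finger_gap: 0.3
grip_force: 0.0
```

```bash
python3 - <<'E'
from h import *
to([638.5,219.5,68])
s=snapshot("top");o=spots(s);d=o["arm"]-[579.9,206.7];R=np.hypot(*d.T);k=(R>35);t=np.arctan2(d[k,1],d[k,0]);print(np.sort(np.round(t,2)))
E
```

```text
t 5.35 tcp [645.5 187.   68.2] [-180.     0.   100.2] gap 0.3 F [-0.4  0.3  0.4]
tool shift to [638.5, 219.5, 68] [33.2 -1.2  0.2]
[-3.12 -3.12 -3.12 -3.12 -3.11 -3.11 -3.11 -3.06 -3.06 -3.05 -3.05 -3.04
 -3.03 -3.   -3.   -2.99 -2.98 -2.97 -2.96 -2.96 -2.95 -2.94 -2.92 -2.91
 -2.91 -2.9  -2.89 -2.88 -2.88 -2.86 -2.85 -2.84 -2.77 -2.69 -2.66 -2.62
 -2.6  -2.5  -2.4  -2.35 -2.35 -2.34 -2.31 -2.31 -2.3  -2.29 -2.29 -2.29
 -2.28 -2.27 -2.26 -2.26 -2.26 -2.25 -2.24 -2.23 -2.23 -2.22 -2.21 -2.2
 -2.2  -2.2  -2.19 -2.18 -2.18 -2.18 -2.17 -2.17 -2.16 -2.16 -2.15 -2.15
 -2.14 -2.14 -2.14 -2.14 -2.13 -2.13 -2.13 -2.12 -2.12 -2.11 -2.11 -2.1
 -2.1  -2.1  -2.09 -2.08 -2.08 -2.08 -2.07 -2.07 -2.07 -2.07 -2.06 -2.06
 -2.06 -2.06 -2.04 -2.04 -2.04 -2.04 -2.03 -2.03 -2.02 -2.01 -2.01 -2.01
 -2.01 -2.   -2.   -1.99 -1.99 -1.98 -1.98 -1.98 -1.97 -1.97 -1.96 -1.96
 -1.96 -1.95 -1.94 -1.94 -1.93 -1.92 -1.91 -1.9  -1.89 -1.88 -1.87 -1.86
 -1.85 -1.83 -1.83 -1.75 -1.75 -1.75 -1.74 -1.64 -1.63 -1.58 -1.53 -1.53
 -1.48 -1.47 -1.43 -1.37 -1.35 -1.35 -1.33 -1.31 -1.26 -1.22 -1.21 -1.19
 -1.17 -1.16 -1.16 -1.
[... 658 characters left out ...]
  2.2   2.2   2.21  2.22  2.22  2.23  2.23  2.24
  2.25  2.26  2.26  2.26  2.27  2.27  2.27  2.28  2.28  2.28  2.29  2.29
  2.31  2.31  2.32  2.32  2.33  2.34  2.34  2.35  2.35  2.38  2.38  2.41
  2.42  2.43  2.46  2.46  2.47  2.49  2.5   2.5   2.5   2.52  2.54  2.55
  2.57  2.57  2.58  2.6   2.6   2.62  2.62  2.63  2.63  2.65  2.65  2.68
  2.68  2.73  2.74  2.76  2.78  2.79  2.8   2.81  2.82  2.83  2.83  2.84
  2.84  2.85  2.85  2.85  2.87  2.88  2.89  2.89  2.9   2.91  2.93  2.93
  2.94  2.94  2.95  2.98  2.98  2.98  2.99  2.99  3.    3.    3.01  3.02
  3.02  3.03  3.03  3.04  3.04  3.05  3.05  3.05  3.05  3.05  3.08  3.09
  3.1   3.1   3.1   3.11  3.11  3.12  3.12  3.12  3.13  3.13  3.13]
```

Emit:
play_rows(increments=[[-1,[5,0,0],0],[-1,[4,0,0],0],[-1,[4,0,0],0],[-1,[6.2,1.5,0],-0.1],[-1,[6.2,1.5,0],-0.1],[-1,[6.2,1.5,0],-0.1],[-1,[6.2,1.5,0],-0.1],[-1,[6.2,1.5,0],-0.1],[-1,[0,0,0],0]])

```text
time: 6.15
tool_pos: [638.9, 232.6, 69.0]
tcp_rot: [179.9, 0.0, 129.1]
ft_force: [0.3, -0.5, -0.0]
finger_gap: -0.4
grip_force: 0.0
```

```bash
cat >> h.py <<'E'
def fr():
    st=sense();y=np.radians(st["tcp_rot"][2]);p=np.array(st["tool_pos"][:2])-[579.9,206.7]
    print("tool ang",round(y-np.pi/2,3),"tang",p@[np.cos(y),np.sin(y)],"rad",p@[np.sin(y),-np.cos(y)],"F",np.round(st["ft_force"],1),"z",st["tool_pos"][2],"t",st["time"])
E
python3 - <<'E'
from h import *
fr()
s=snapshot("wrist");save(s,"w2")
for q in("pointer_push","pointer_aim","red_spot"):
    print(q,[(round(d["p"],2),(w:=np.round(W(s,d["xyz"]))).tolist(),np.arctan2(w[1]-206.7,w[0]-579.9)) for d in pinpoint(q,s)[:2]])
E
```

```text
tool ang 0.683 tang -17.15384816261056 rad 62.14911129828147 F [ 0.3 -0.5 -0. ] z 69.04417590711894 t 6.15
pointer_push [(0.75, [625.0, 240.0, 74.0], np.float64(0.6360092760763283))]
pointer_aim []
red_spot [(0.88, [597.0, 305.0, 51.0], np.float64(1.3985625809192168))]
```

View pics/w2.png

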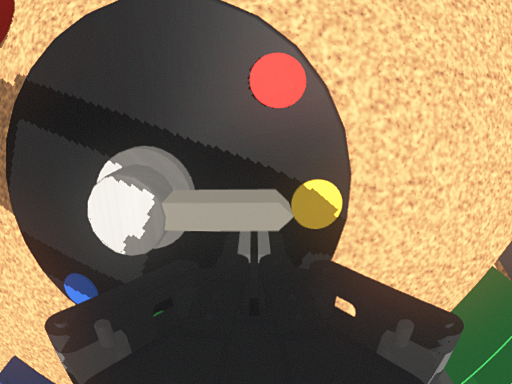

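The pointer (270,205) moves with the finger and is now passing the yellow spot (317,204). Red is at (277,80), so I'll keep going.

Emit:
play_rows(increments=[[-1,[6.2,1.4,0],-0.1],[-1,[6.2,1.4,0],-0.1],[-1,[6.2,1.4,0],-0.1],[-1,[6.2,1.4,0],-0.1],[-1,[6.2,1.4,0],-0.1],[-1,[6.2,1.4,0],-0.1],[-1,[0,0,0],0]])

```text
time: 6.93
tool_pos: [614.3, 260.2, 68.5]
tcp_rot: [180.0, 0.0, 163.3]
ft_force: [-0.0, 0.4, 0.3]
finger_gap: -0.1
grip_force: 0.0
```

```bash
python3 - <<'E'
from h import *
fr()
s=snapshot("wrist");save(s,"w3")
for q in("pointer_push","pointer_aim","red_spot"):
    print(q,[(round(d["p"],2),(w:=np.round(W(s,d["xyz"]))).tolist(),np.arctan2(w[1]-206.7,w[0]-579.9)) for d in pinpoint(q,s)[:2]])
E
```

```text
tool ang 1.28 tang -17.580334810410093 rad 61.15317711864306 F [-0.   0.4  0.3] z 68.48608786287718 t 6.9333
pointer_push [(0.65, [596.0, 261.0, 77.0], np.float64(1.282552780179118))]
pointer_aim []
red_spot [(0.68, [597.0, 305.0, 52.0], np.float64(1.3985625809192168))]
```

View pics/w3.png

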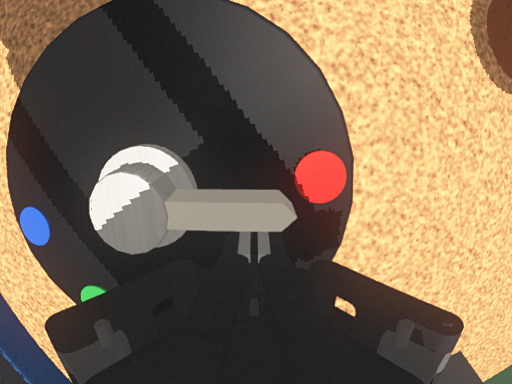

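```bash
python3 - <<'E'
from h import *
s=snapshot("wrist");K=np.array(s["intrinsics"]);T=np.array(s["world_from_camera"])
def fr_(u,v,z):
    x=np.array([u-K[0,2],v-K[1,2]])/K[0,0];r=np.hypot(*x);d=np.append(np.sin(r)*x/r,np.cos(r));d=T[:3,:3]@d
    return (T[:3,3]+d*(z-T[2,3])/d[2])[:2]
ang=lambda p:round(float(np.arctan2(p[1]-206.7,p[0]-579.9)),3)
for n,u,v,z in(("red",320,177,52),("tip",297,212,84),("up1",170,204,84),("up2",275,204,84),("lo1",170,231,84),("lo2",280,231,84),("hub",130,213,86)):
    p=fr_(u,v,z);print(n,p,ang(p),np.hypot(*(p-[579.9,206.7])))
for h in(pts:=[((170,204),(275,204)),((170,231),(280,231))]):
    a,b=fr_(*h[0],84),fr_(*h[1],84);print(np.arctan2(*(b-a)[::-1]))
E
```

```text
red [599.63683361 302.13764619] 1.367 97.4571029255054
tip [602.99805873 283.1386795 ] 1.277 79.85231393589096
up1 [582.31394999 228.37522201] 1.46 21.809227494429262
up2 [596.27817005 274.55073231] 1.334 69.79947227024968
lo1 [594.97732597 223.11183744] 0.828 22.28618780000223
lo2 [609.77117468 273.17906187] 1.148 72.88177237500965
hub [580.33924419 207.91495325] 1.224 1.291915964722914
1.277124357398509
1.2834917338953786
```

Measured arm angle is 1.28 against about 1.38 for red, so one more 0.1 rad step is needed. After that I'll back off and rise.

Emit:
play_rows(increments=[[-1,[3.1,0.8,0],-0.05],[-1,[3.1,0.8,0],-0.05],[-1,[0,0,0],0],[-1,[0,0,0],0],[-1,[-8,0,0],0],[-1,[-10,0,0],0],[-1,[0,0,-20],0],[-1,[0,0,-30],0],[-1,[0,0,-40],0],[-1,[0,0,-40],0],[-1,[0,0,0],0]])

```text
time: 8.1
tool_pos: [631.7, 260.6, 209.7]
tcp_rot: [179.6, 0.8, 168.8]
ft_force: [1.8, 0.5, 2.5]
finger_gap: -0.1
grip_force: 0.0
```

```bash
python3 - <<'E'
from h import *
fr()
s=snapshot("wrist");save(s,"w4")
for q in("pointer_push","pointer_aim","red_spot"):
    print(q,[(round(d["p"],2),(w:=np.round(W(s,d["xyz"]))).tolist(),np.arctan2(w[1]-206.7,w[0]-579.9)) for d in pinpoint(q,s)[:2]])
to([500,-245,190])
E
```

```text
tool ang 1.375 tang -40.317758805223846 rad 62.95721816462922 F [1.8 0.5 2.5] z 209.74290882753596 t 8.1
pointer_push [(0.67, [593.0, 262.0, 73.0], np.float64(1.3381943257371))]
pointer_aim []
red_spot [(0.79, [593.0, 306.0, 51.0], np.float64(1.4396302920612476))]
t 8.3 tcp [626.7 259.1 197.5] [-180.    -0.   168.8] gap 0.0 F [-0.4 -0.6 -0.3]
tool shift to [500, -245, 190] [  26.6 -519.1    7.8]
```

View pics/w4.png

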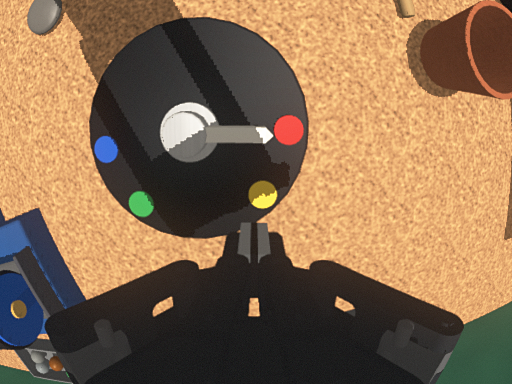

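The pointer tip (272,135) now aims at red (289,130). I'll move over to the toggle and check the angle from the clear top view.

Emit:
play_rows(increments=[[-1,[3,-26,0],0],[-1,[3,-26,0],0],[-1,[3,-26,0],0],[-1,[3,-26,0],0],[-1,[3,-26,0],0],[-1,[2,-26,0],0],[-1,[2,-26,0],0],[-1,[2,-26,0],0],[-1,[2,-26,0],0],[-1,[2,-26,0],0]])

```text
time: 9.13
tool_pos: [550.5, 8.0, 196.0]
tcp_rot: [-180.0, -0.2, 168.9]
ft_force: [0.5, -0.3, -0.1]
finger_gap: -0.3
grip_force: 0.0
```

Emit:
play_rows(increments=[[-1,[0,-26,0],0],[-1,[0,-26,0],0],[-1,[0,-26,0],0],[-1,[0,-26,0],0],[-1,[0,-26,0],0],[-1,[0,-26,0],0],[-1,[0,-26,0],0],[-1,[0,-26,0],0],[-1,[0,-26,0],-0.1],[-1,[0,-26,0],-0.1],[-1,[0,0,0],-0.08],[-1,[0,0,0],0]])

```text
time: 10.13
tool_pos: [503.2, -247.3, 196.0]
tcp_rot: [179.9, -0.2, -175.0]
ft_force: [-0.3, 0.4, -0.6]
finger_gap: -0.3
grip_force: 0.0
```

```bash
python3 - <<'E'
from h import *
s=snapshot("top")
o=spots(s);d=o["arm"]-[579.9,206.7];R=np.hypot(*d.T);k=(R>30);t=np.arctan2(d[k,1],d[k,0])
print("arm",np.median(t),t.mean(),t.std(),k.sum(),"red",np.arctan2(*(o["red"]-[579.9,206.7])[::-1]))
v=s["color"][145:190,145:225]; w=snapshot("wrist")
cv2.imwrite("pics/c5.png",np.hstack([cv2.resize(v,(400,300),interpolation=cv2.INTER_CUBIC),cv2.resize(w["color"],(400,300))])[:,:,::-1])
for c in("top","side"):
  s=snapshot(c)
  print([(round(d["p"],2),np.round(W(s,d["xyz"])).tolist()) for d in pinpoint("pointer_aim",s)[:2]])
for q in("toggle_tip","tumbler"):
    print(q,[(round(d["p"],2),np.round(W(w,d["xyz"])).tolist()) for d in pinpoint(q,w)[:2]])
to([507,-244,95])
E
```

```text
arm 1.3305744414710794 0.622808849009495 1.6060504513063476 103 red 1.3862647258729306
[(0.54, [603.0, 299.0, 69.0])]
[(0.52, [327.0, 210.0, -1.0])]
toggle_tip [(0.63, [579.0, 206.0, -1.0])]
tumbler [(0.78, [574.0, -240.0, 3.0])]
t 10.53 tcp [ 504.8 -245.7  198.2] [ 180.    -0.  -175.1] gap 0.2 F [ 0.6 -0.5 -0.3]
tool shift to [507, -244, 95] [ -2.4   1.5 103.2]
```

View pics/c5.png

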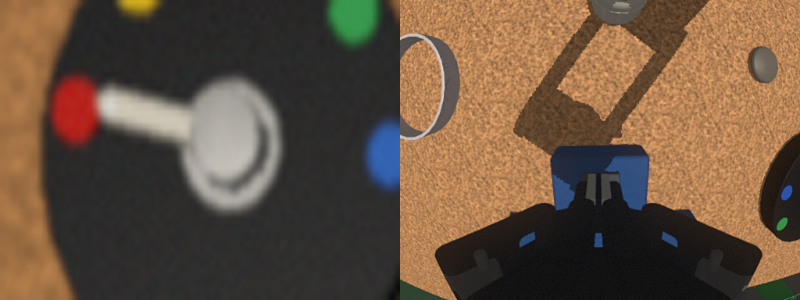

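The left crop shows the tip at (100,103) aimed at red (75,110), possibly a few mm short. I'll refine the angle estimate before touching the toggle.

```bash
python3 - <<'E'
from h import *
for c in("top","side"):
    s=snapshot(c);C=np.array([579.9,206.7] if c=="top" else [579.1,207.5])
    K=np.array(s["intrinsics"]);T=np.array(s["world_from_camera"])
    def img(z):  # rectified polar-ish patch, 2 px/mm
        g=np.stack(np.meshgrid(np.arange(-130,131,.5),np.arange(-130,131,.5)),-1)+C
        P=np.concatenate([g,np.full(g.shape[:2]+(1,),z)],-1)-T[:3,3]
        q=P@T[:3,:3]@K.T;q=(q[...,:2]/q[...,2:]).astype(np.float32)
        return cv2.remap(s["color"],q[...,0],q[...,1],cv2.INTER_CUBIC),g
    im,g=img(84);d=g-C;R=np.hypot(*d.transpose(2,0,1));t=np.arctan2(d[...,1],d[...,0])
    w=np.clip(im.min(-1).astype(float)-70,0,None)
    for lo,hi in((35,50),(50,65),(65,80)):
        m=(R>lo)&(R<hi)&(abs(t-1.36)<.3);print(c,lo,round((t*w)[m].sum()/w[m].sum(),3))
    im,g=img(52);d=g-C;R=np.hypot(*d.transpose(2,0,1));t=np.arctan2(d[...,1],d[...,0])
    w=np.clip(im[...,0].astype(float)-im[...,1]-60,0,None);m=(abs(R-100)<18)&(abs(t-1.36)<.3);print("red",(t*w)[m].sum()/w[m].sum())
E
```

```text
top 35 1.364
top 50 1.363
top 65 1.363
red 1.386085400385104
side 35 1.349
side 50 1.366
side 65 1.513
red nan<stdin>:15: RuntimeWarning: invalid value encountered in scalar divide
```

The arm is at 1.364 and red at 1.386, a 2 mm offset at the rim, so the pointer is on red. Now the toggle: descend behind it, then push.

Emit:
play_rows(increments=[[-1,[0,1,20],0],[-1,[0,1,25],0],[-1,[0,0,25],0],[-1,[0,0,20],0],[-1,[0,0,13],0],[-1,[0,0,0],0],[-1,[0,0,0],0]])

```text
time: 11.22
tool_pos: [504.2, -244.1, 95.2]
tcp_rot: [180.0, -0.1, -175.1]
ft_force: [0.4, 0.1, 1.2]
finger_gap: 0.1
grip_force: 0.0
```

Emit:
play_rows(increments=[[-1,[-10,0,0],0],[-1,[-8,0,0],0],[-1,[-7,0,0],0],[-1,[-6,0,0],0],[-1,[-6,0,0],0],[-1,[-6,0,0],0],[-1,[-6,0,0],0],[-1,[-5,0,0],0],[-1,[-4,0,0],0],[-1,[0,0,0],0],[-1,[0,0,0],0]])

```text
time: 12.13
tool_pos: [562.6, -239.2, 95.2]
tcp_rot: [-180.0, 0.0, -175.0]
ft_force: [0.4, -0.1, 0.3]
finger_gap: 0.2
grip_force: 0.0
```

Emit:
play_rows(increments=[[-1,[-2,0,0],0],[-1,[-2,0,0],0],[-1,[0,0,0],0],[-1,[0,0,0],0]])

```text
time: 12.47
tool_pos: [566.0, -238.9, 95.1]
tcp_rot: [180.0, -0.0, -175.1]
ft_force: [-2.1, -0.2, 0.6]
finger_gap: -0.1
grip_force: 1.0
```

Contact with light friction force. I'll continue in small steps until the stop shows in the force reading.

Emit:
play_rows(increments=[[-1,[-2,0,0],0],[-1,[-2,0,0],0],[-1,[0,0,0],0],[-1,[0,0,0],0]])

```text
time: 12.8
tool_pos: [570.3, -238.6, 95.2]
tcp_rot: [180.0, -0.0, -175.1]
ft_force: [-1.8, 1.0, 0.2]
finger_gap: 0.1
grip_force: 0.9
```

Emit:
play_rows(increments=[[-1,[-2,0,0],0],[-1,[0,0,0],0],[-1,[0,0,0],0]])

```text
time: 13.05
tool_pos: [572.4, -238.5, 95.4]
tcp_rot: [-180.0, 0.0, -175.1]
ft_force: [-2.7, -0.1, -0.7]
finger_gap: -0.1
grip_force: 0.8
```

Emit:
play_rows(increments=[[-1,[-2,0,0],0],[-1,[0,0,0],0],[-1,[0,0,0],0]])

```text
time: 13.3
tool_pos: [573.5, -238.4, 95.2]
tcp_rot: [180.0, -0.1, -175.1]
ft_force: [-6.7, -1.3, 1.5]
finger_gap: 0.5
grip_force: 3.4
```

Emit:
play_rows(increments=[[-1,[-2,0,0],0],[-1,[0,0,0],0],[-1,[0,0,0],0]])

```text
time: 13.55
tool_pos: [573.8, -238.4, 95.1]
tcp_rot: [180.0, -0.3, -175.1]
ft_force: [-15.5, -0.3, 6.5]
finger_gap: -0.3
grip_force: 8.4
```

The stop is reached: the force rose to 15 N and the tip stopped advancing, right where I calculated. Now I'll back off and rise.

Emit:
play_rows(increments=[[-1,[8,0,0],0],[-1,[15,0,0],0],[-1,[20,0,0],0],[-1,[20,0,0],0],[-1,[10,0,-25],0],[-1,[0,0,-35],0],[-1,[0,0,-35],0],[-1,[20,0,0],0],[-1,[30,0,0],0],[-1,[30,0,0],0],[-1,[0,0,0],0],[-1,[0,0,0],0]])

```text
time: 14.55
tool_pos: [423.4, -251.7, 190.9]
tcp_rot: [-179.9, 0.1, -175.1]
ft_force: [-0.3, 0.3, 0.4]
finger_gap: -0.0
grip_force: 0.0
```

```bash
python3 - <<'E'
from h import *
to([400,-250,190])
s=snapshot("top");z=snapshot("side")
for q in("toggle_tip","pointer_aim","grit_jar","polish_jar","pebble","crock","brush"):
    print(q,[[(round(d["p"],2),np.round(W(c,d["xyz"])).tolist()) for d in pinpoint(q,c)[:1]] for c in(s,z)])
cv2.imwrite("pics/c6.png",np.hstack([cv2.resize(s["color"][130:205,140:370],(400,130)),cv2.resize(z["color"][220:290,265:345],(150,130))])[:,:,::-1])
E
```

```text
t 14.55 tcp [ 423.4 -251.7  190.9] [-1.799e+02  1.000e-01 -1.751e+02] gap -0.0 F [-0.3  0.3  0.4]
tool shift to [400, -250, 190] [23.2  3.6  0.8]
toggle_tip [[(0.49, [597.0, -236.0, 110.0])], [(0.46, [594.0, -233.0, 113.0])]]
pointer_aim [[(0.83, [602.0, 302.0, 72.0])], [(0.54, [596.0, 305.0, 72.0])]]
grit_jar [[(0.6, [329.0, 209.0, 2.0])], [(0.82, [327.0, 209.0, -0.0])]]
polish_jar [[(0.96, [312.0, -234.0, 2.0])], [(0.61, [308.0, -237.0, 3.0])]]
pebble [[(0.77, [357.0, 25.0, 1.0])], [(0.48, [360.0, 19.0, 1.0])]]
crock [[(0.94, [535.0, 547.0, 3.0])], [(0.47, [304.0, -236.0, 6.0])]]
brush [[(0.57, [380.0, 486.0, 2.0])], []]
```

View pics/c6.png

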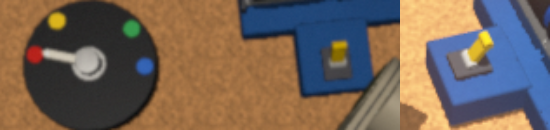

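The pointer (60,55) is on red (35,54). The toggle (338,50) leans towards the barrels, its tip having moved about 45 mm, which is full travel. Nothing else has moved.

```bash
python3 -c "
from bench import *
print(hand_in())"
```

```text
the job is handed in; nothing more can be done
None
```

The pointer was pushed onto the red spot first (about 2 mm off its centre), then the toggle was pushed fully over to its stop; the other items showed no movement where I could check (the sieve I didn't re-measure), and the job was handed in at about 15 s.

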